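# Open the ratchet shelf stop beside the carafe

### The job

Open the ratchet shelf stop so that the glass carafe can later be taken out of its row: with the fingertips press down the black release button on the sliding jaw, and only then, with the button still held down, push the jaw back along its bar, away from the carafe, all the way to the end bracket. Then let the button spring up and draw clear. Do not force anything, and leave the carafe and all the other things on the shelf standing where they are, neither lifted nor pushed.

Things in the scene. Friction and masses are not known exactly. Their poses are not given: they have to be found in the camera images.
- shelf_stop: Fixed frame of the shelf stop. Origin on the shelf under the middle of the bar; y along the bar to its open end, x from the bar to the side of carafe and canister (roughly away from the robot), z up. Flat steel bar 480 long, 20 wide, top 34 high, saw teeth 4 deep at 8 pitch below. End brackets at y = -244 and 244: 36 wide, 48 high, 14 thick. Fixed jaw plate at the -y end: 88 high, to x = 168.
- jaw (a joint): Place of the sliding jaw on the bar (m), growing along shelf_stop +y, away from the carafe: starts at 0 to 0.045, is fully back against the end bracket at 0.194. A pawl stops it going that way (8 mm slack at most) unless the release button is down; the other way it ratchets. With the button down it slides against 2 N plus 6 N per m/s. It cannot be lifted off the bar.
- release (a joint): How far the release button is pressed (m): 0 fully up (it can stand up to 4 mm low when its pawl rests on a tooth), 0.009 fully down. The pawl is clear of the teeth from 4.5 mm on. Spring: about 3 N at the top, 7 N fully down; it springs back when let go.
- button_top (a point): Centre of the top of the black release button, 30 across the bar by 36 along it, 59 mm above the shelf when up, 50 when down; the housing round it is 44 high. Moves with jaw and button; axes as shelf_stop. The well over it is 63 long: from its centre 33 mm to the jaw plate's back on the -y side, 30 to the thumb wall on the +y side.
- thumb_wall (a point): On the inner face (facing -y, to the button) of the upright aluminium thumb wall at the rear of the sliding jaw, mid-width, 62 mm above the shelf. Wall 44 wide, 7 thick, top 80 above the shelf. Push here towards +y. Axes as shelf_stop.
- jaw_face (a point): Centre of the rubber pad on the sliding jaw's upright plate, facing the carafe, 48 mm above the shelf, 90 mm from the bar's axis. The steel plate is 82 high and reaches from 22 mm on the robot's side of the bar to 154 mm behind it; its back lies 8 mm behind the pad's face.
- end_bracket (a point): Inner face of the +y end bracket on top of the bar, 34 mm above the shelf: where the rear of the sliding jaw arrives.
- carafe: Empty glass carafe, 102 wide, 122 high, waisted under the rim, glass handle reaching 79 mm from its axis along its +x; origin under its centre. Stands between canister and sliding jaw, 4 to 52 mm clear of the jaw's pad. Leave it alone.
- canister: Aluminium canister, 81 wide, 112 high with its knob, next to the fixed jaw; origin under its centre. Leave it alone.
- lid: Grey silicone lid, disc 106 wide, 27 high with its knob, lying on the robot's side of the bar; origin under its centre. Leave it alone.
- scoop: Steel coffee scoop, bowl 44 wide and 22 high at the origin, handle reaching 115 mm along its -x, lying on the robot's side of the bar. Leave it alone.
- cup: White espresso cup, 62 wide, 56 high, handle to its +y, behind the bar near the end bracket; origin under its centre. Leave it alone.
- grinder: Dark steel hand grinder, 52 wide, 184 high with a crank reaching 87 mm along its +x; origin under its centre. Leave it alone.
- bean_jar: Amber glass jar with wooden cap, 80 wide, 125 high; origin under its centre. Leave it alone.
- dripper: White ceramic pour-over cone, 110 wide, 85 high, handle reaching 79 mm along its +x; origin under its centre. Leave it alone.

How it is judged (in metres and radians):
On the way, in this order (a step that is already met when the one before it is completed fails the run):
1. the release button is pressed down while the jaw still stands where it started (value of joint release above 0.005 m and distance of jaw_face from where it was at the start of the episode below 0.015 m), for 0.1 s.
2. the jaw is pushed back to the end bracket (value of joint jaw above 0.188 m), for 0.1 s.
At the end, for the whole second after the job is handed in: The sliding jaw stands within 8 mm of fully back (joint jaw above 0.186 m), the button has sprung up again (below 4.5 mm), the carafe stands upright and still, and the carafe and the seven other loose things are within 20 mm of where they stood (value of joint jaw above 0.186 m and value of joint release below 0.0045 m and linear speed of carafe below 0.02 m/s and angle between carafe's own z axis and vertical below 0.1 rad and not (distance of carafe from where it was at the start of the episode above 0.02 m) and not (distance of canister from where it was at the start of the episode above 0.02 m) and not (distance of lid from where it was at the start of the episode above 0.02 m) and not (distance of scoop from where it was at the start of the episode above 0.02 m) and not (distance of cup from where it was at the start of the episode above 0.02 m) and not (distance of grinder from where it was at the start of the episode above 0.02 m) and not (distance of bean_jar from where it was at the start of the episode above 0.02 m) and not (distance of dripper from where it was at the start of the episode above 0.02 m)); the robot touches nothing.
It fails at once if the carafe is lifted, carried or pushed (20 mm) or tipped (distance of carafe from where it was at the start of the episode above 0.02 m or angle between carafe's own z axis and vertical above 0.2 rad).
It fails at once if another loose thing is lifted, carried or pushed (20 mm) (distance of any of canister, lid, scoop, cup, grinder, bean_jar, dripper from where it was at the start of the episode above 0.02 m).
It fails at once if the stop is forced: the robot presses on it with more than 60 N (contact force between any of the fingers, the arm and shelf_stop above 60 N).
It also fails if it takes over 45 s, if anything falls off the work surface, if the arm or the gripper's body presses on something with over 40 N, if the wrist force passes 120 N, or if a joint passes its speed limit or range.

### The arm

A 6-joint arm with a two-finger parallel gripper is mounted at the origin on the work surface. World frame = base frame: x ahead of the robot, y to its left, z up, the work surface at z = 0. Lengths are in mm, angles in rad, forces in N, time in s.
With the tool pointing down it reaches from about 275 to 975 mm from the base axis. Payload 8.4 kg.
Tool frame: the origin (TCP) lies midway between the tips of the shut fingers; the grasp point (between the pads) lies 19 mm behind it; x points along the fingers, z is the direction in which the jaws open and shut, and the axes are right-handed (so a half turn about x gives the same grasp; the last joint's range is limited). The gripper opens to 92 mm and grips with 3 to 60 N. Pads are 20 mm wide; open, the fingers measure 128 mm over their backs; the gripper's body (75 mm by 189 mm) begins 69 mm behind the grasp point.
Start: joints at [1.14, 0.353, 1.633, -0, 1.155, -0.002], TCP at [259.861, 568.419, 214.583] pointing down, gripper open.
Joint ranges: [-2.63, 2.63], [-0.92, 2.1], [0.06, 2.66], [-1.3, 4.44], [0, 2.69], [-3.02, 3.02]. Speed limits (rad/s): [2.22, 2.22, 2.79, 3.14, 3.14, 3.14].

### API

Orientations are given as a unit quaternion [w, x, y, z].
In Python, from cell import manip gives the robot as it stands. The module is installed in compiled form; this text tells all that it offers.
- The arm moves only by the tool play_rows, never from a script. Its argument "motion" is a list that holds one entry, the list of rows, each a list of 5 numbers: the closure, from -1 (fully open) to 1 (shut), so that 0 is half open, then the shift along the tool's x, y, z in mm, then the turn about the tool's x in rad. In form: [[[fingers, tx, ty, tz, yaw], ...]]. A call has 1 to 12 rows; each row shifts and turns the commanded pose from where the row before left it, along the tool's axes as they then stand; what a row does not reach is not made up. A row lasts 1/10 s, in which the tool goes at most 50 mm and 8.59 degrees, less where a joint would pass 70% of its speed; a pose out of reach is approached as far as the arm can. A call is refused whole if a number of a shift passes 50 or a number of a turn 0.15, either way. A call with a gripper value outside its range is refused whole. The fingers move at their own pace and stop on an object; "newtons" is the grip in N (left out, the last holds). Time passes only in rows, so rows that do not move let the fingers close. It gives the time, the measured TCP pose, the force and the opening at its end, in the units of the state.
- manip.get_obs(): the state, without advancing time (a new reading comes with each control period).
- manip.read_camera(name): name is "scene" or "top"; returns the picture (480x640x3 uint8, red, green, blue); there is no depth.
- manip.camera_model(name): a dict with "camera_matrix" (3x3 intrinsics, pixels), "extrinsics" (4x4, takes a point from camera to world coordinates). Camera axes: x right, y down, z forward; pixel columns grow to the right and rows downward; lengths in mm; the calibration is good to about 2 mm. A picture is of the moment at which its call begins. camera_model takes no time and is no camera call.
- manip.sign_off(): hands the job in, once; it reports no verdict.
The state is a dict: "time": time; "joints": joint angles; "qvel": joint speeds; "joint_efforts": joint torques, N m; "ee_pos": TCP position; "tool_rot": TCP orientation; "contact_force": force on the tool from outside, world axes, zero at the start; "ft_torque": the same for the moment, N m; "width": finger opening in mm.
Only numpy, scipy, OpenCV 4.12 (cv2) and the standard library are available. Lean on these libraries where they do the work, as an engineer would, in place of code of your own. Each camera call takes 0.05 s, during which the arm holds its last target. There are 200 camera calls.

## Working session

There is one attempt and no reset: what is moved stays moved. The work goes in short steps, Python scripts to look and compute and a tool call to move; the robot and the scene stay as the last step left them, time stands still between calls to the robot, and variables do not carry over. Pictures are saved under pics/ and viewed, about 8 in all and at most 12, crops included, and the job is handed in when it is done.

Besides the shell and the picture viewer there is one more tool, called as name([rows], argument=value, ...), one row to a line, values as JSON. play_rows: Moves the arm, as the interface text tells. Its arguments: {"type":"object","properties":{"motion":{"type":"array"},"newtons":{"type":"number"}},"required":["motion"]}

```bash
mkdir -p pics; python3 - <<'E'
from cell import manip
import cv2
print(manip.get_obs())
for n in("scene","top"):
    cv2.imwrite(f"pics/{n}0.png",manip.read_camera(n)[:,:,::-1]); m=manip.camera_model(n)
    print(n,m["camera_matrix"],m["extrinsics"])
E
```

```text
{'time': 0.0, 'joints': array([ 1.13959046e+00,  3.53639981e-01,  1.63412226e+00,  2.76870712e-05,
        1.15516506e+00, -2.39698408e-03]), 'qvel': array([ 7.38066737e-05,  1.69252800e-04,  4.07972570e-04,  1.31545666e-03,
       -1.37400917e-03, -9.46375956e-04]), 'joint_efforts': array([ 1.37402825e-03, -5.93828452e+01, -3.34232783e+01,  6.99770031e-02,
        2.31901521e-02, -9.31820432e-05]), 'ee_pos': array([259.65723774, 567.98305723, 213.87386214]), 'tool_rot': array([ 0.59453398, -0.38241199,  0.59533886,  0.38191892]), 'contact_force': array([-0.55811308,  0.38555359, -0.31432788]), 'ft_torque': array([-0.01741332,  0.03812309,  0.01715697]), 'width': 91.80160654610137}
scene [[433.31401915   0.         322.22647672]
 [  0.         433.31401915 243.68337671]
 [  0.           0.           1.        ]] [[ 5.18659880e-01  7.38209848e-01 -4.31321399e-01  1.09023111e+03]
 [ 8.54943363e-01 -4.43091156e-01  2.69707385e-01 -3.39584479e+02]
 [ 7.98595025e-03 -5.08641767e-01 -8.60941216e-01  1.11006610e+03]
 [ 0.00000000e+00  0.00000000e+00  0.00000000e+00  1.00000000e+00]]
top [[453.60396153   0.         319.75460796]
 [  0.         453.60396153 240.02777965]
 [  0.           0.           1.        ]] [[-1.65827200e-03 -9.91240466e-01  1.32059033e-01  4.16841885e+02]
 [-9.99886640e-01  3.61986390e-03  1.46152181e-02 -3.32904057e+01]
 [-1.49652313e-02 -1.32019827e-01 -9.91134102e-01  1.11268075e+03]
 [ 0.00000000e+00  0.00000000e+00  0.00000000e+00  1.00000000e+00]]
```

View pics/scene0.png

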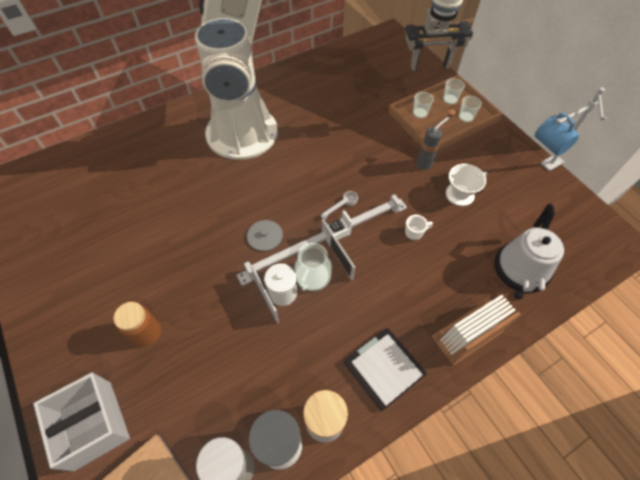

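View pics/top0.png

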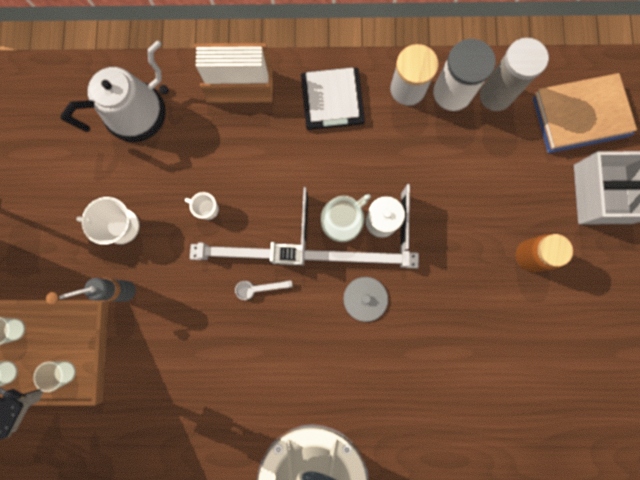

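The top view shows the bar from the +y bracket at about (198,251) to the fixed jaw at about (410,259). The sliding jaw's housing is near (288,253), the scoop at (245,290) and the cup at (204,206). I'll zoom in on both views.

```bash
python3 - <<'E'
import cv2,numpy as np
t=cv2.imread("pics/top0.png");s=cv2.imread("pics/scene0.png")
a=cv2.resize(t[225:285,185:425],None,fx=3.3,fy=3.3,interpolation=cv2.INTER_CUBIC)
b=cv2.resize(t[225:275,265:325],(400,333),interpolation=cv2.INTER_CUBIC)
c=cv2.resize(s[205:255,315:375],(400,333),interpolation=cv2.INTER_CUBIC)
o=np.zeros((a.shape[0]+333,800,3),np.uint8);o[:a.shape[0],:a.shape[1]]=a;o[a.shape[0]:]=np.hstack([b,c])
cv2.imwrite("pics/crop0.png",o);print(a.shape)
E
```

```text
(198, 792, 3)
```

View pics/crop0.png

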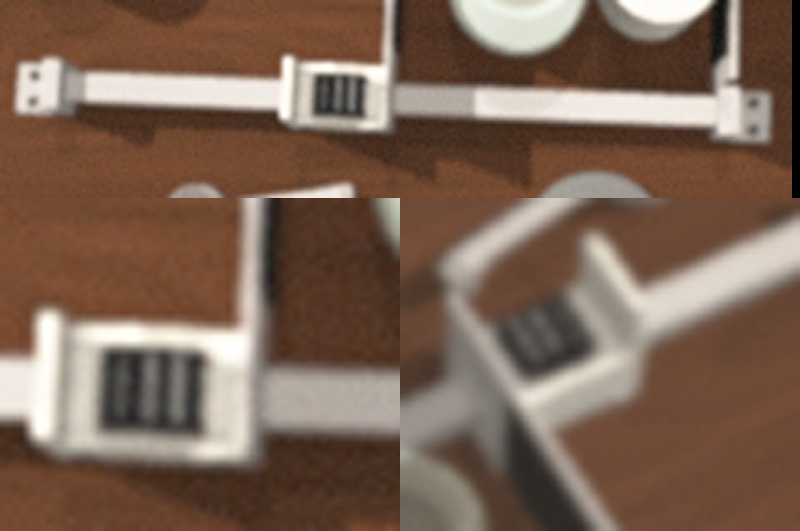

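Top crop: the button spans about cols 280–295.5 and rows 248–260, with the thumb wall at col ~271 and the jaw plate at col ~303. Scene crop: the button's centre is at about (336.3,224.7). Next I'll compute the positions.

```bash
cat >h.py <<'E'
import numpy as np,cv2
from cell import manip
def ray(n,u,v):
    m=manip.camera_model(n);E=m["extrinsics"]
    return E[:3,3],E[:3,:3]@np.linalg.solve(m["camera_matrix"],[u,v,1.])
def on(n,u,v,z):
    o,d=ray(n,u,v);return o+d*(z-o[2])/d[2]
def tri(p,q):
    o,d=ray("top",*p);a,e=ray("scene",*q)
    k=np.linalg.lstsq(np.c_[d,-e],a-o,rcond=None)[0];P,Q=o+k[0]*d,a+k[1]*e
    return (P+Q)/2,np.linalg.norm(P-Q)
E
python3 - <<'E'
from h import *
t=cv2.imread("pics/top0.png");s=cv2.imread("pics/scene0.png")
def dark(im,x0,x1,y0,y1,th):
    g=im[y0:y1,x0:x1].max(2).astype(float);
    n,l,st,c=cv2.connectedComponentsWithStats(cv2.morphologyEx((g<th).astype(np.uint8),cv2.MORPH_CLOSE,np.ones((3,3))))
    i=1+st[1:,4].argmax();print(st[i],c[i]+[x0,y0]);return c[i]+[x0,y0]
p=dark(t,276,300,245,263,130);q=dark(s,328,347,214,236,120)
print("tri",tri(p,q));print("top58",on("top",*p,58),"scene58",on("scene",*q,58))
# bar line: bright pixels per column
pts=[]
for x in list(range(212,266))+list(range(335,396)):
    col=t[240:270,x].min(1).astype(float);w=np.clip(col-110,0,None)
    if w.sum()>0: pts.append(on("top",x,240+(w*np.arange(30)).sum()/w.sum(),34)[:2])
pts=np.array(pts);vx,vy,x0,y0=cv2.fitLine(pts.astype(np.float32),cv2.DIST_HUBER,0,.01,.01).ravel()
if vy<0: vx,vy=-vx,-vy
d=np.array([vx,vy]);print("bar dir",d,"point",x0,y0)
for nm,u,v,z in[("bktL inner",206.5,251,48),("bktR inner",401,257,48),("wall top",271.5,252,80),("plate top",303,250,82),("lid",365,299,13),("scoop",244,290,22),("scoop end",291,285,15),("cup",204,203,56)]:
    P=on("top",u,v,z);r=P[:2]-[x0,y0];print(nm,P,"along",r@d,"across",r@[d[1],-d[0]])
b=on("top",*p,58)[:2]-[x0,y0];print("button along",b@d,"across",b@[d[1],-d[0]])
o=manip.get_obs();from scipy.spatial.transform import Rotation as R
print(R.from_quat(o["tool_rot"],scalar_first=True).as_matrix())
E
```

```text
[  4   3  16  13 188] [287.2712766 253.7287234]
[  0   0  16  18 225] [334.87555556 221.96444444]
tri (array([524.17669094,  56.98089727,  66.41909832]), np.float64(1.2925383481955022))
top58 [525.3154595   58.30315243  58.        ] scene58 [519.38600391  59.5611225   58.        ]
bar dir [0.04252994 0.9990952 ] point 524.93024 -1.0610313
bktL inner [533.45263293 250.83313519  48.        ] along 252.02871006707193 across -2.19835887691535
bktR inner [ 517.76453933 -208.47816237   48.        ] along -207.53421700510125 across 1.6622242854070794
wall top [527.150747   92.6237889  80.       ] along 93.69449252406152 across -1.765908773394266
plate top [531.30112949  20.26982634  82.        ] along 21.58251124375678 across 5.457928192177387
lid [ 420.13536968 -125.47510981   13.        ] along -128.7584282712713 across -99.4087255334833
scoop [441.99364111 164.58566521  22.        ] along 161.96953118005544 across -89.90649896504827
scoop end [453.91908889  52.44133425  15.        ] along 50.433856828696534 across -73.22234958018616
cup [647.75230657 258.30470619  56.        ] along 264.35467913443733 across 111.68013111826463
button along 59.32685464093785 across -2.1398810713583094
[[-4.85068015e-04 -9.09478292e-01  4.15751129e-01]
 [-1.11001173e-03  4.15751412e-01  9.09477615e-01]
 [-9.99999266e-01 -2.03301295e-05 -1.21119928e-03]]
```

play_rows([
  [[1,0,0,0,0.148],[1,0,0,0,0.148],[1,0,0,0,0.148],[1,0,0,0,0.148],[1,0,0,0,0.148],[1,0,0,0,0.148],[1,0,0,0,0.148],[1,0,0,0,0.148],[1,0,0,0,0]],
], newtons=30)

```text
time: 1.0
ee_pos: [259.8, 568.2, 214.2]
tool_rot: [0.707, 0.015, 0.707, -0.016]
contact_force: [0.3, -0.1, 1.3]
width: 21.8
```

play_rows([
  [[1,0,-40.5,24,0],[1,0,-40.5,24,0],[1,0,-40.5,24,0],[1,0,-40.5,24,0],[1,0,-40.5,24,0],[1,0,-40.5,24,0],[1,0,-40.5,24,0],[1,0,-40.5,24,0],[1,0,-40.5,24,0],[1,0,-40.5,24,0],[1,0,-40.5,24,0],[1,0,-40.5,24,0]],
])

```text
time: 2.2
ee_pos: [527.7, 68.9, 214.6]
tool_rot: [0.707, 0.013, 0.707, -0.013]
contact_force: [0.6, 0.8, 0.7]
width: 0.4
```

```bash
python3 - <<'E'
from h import *
from scipy.spatial.transform import Rotation as R
o=manip.get_obs();print(o["time"],o["ee_pos"],o["width"],o["contact_force"],o["joints"])
M=R.from_quat(o["tool_rot"],scalar_first=True).as_matrix();print(M)
print("shift", M.T@(np.array([525.8,70.3,95])-o["ee_pos"]))
E
```

```text
2.2 [527.74947943  68.86102194 214.60318405] 0.3683481888070481 [0.60053249 0.77409839 0.73610031] [1.26869387e-01 2.08856278e-01 1.83130000e+00 9.92042453e-05
 1.10131014e+00 1.63770936e-01]
[[ 1.14030227e-04  3.69380149e-02  9.99317552e-01]
 [ 1.03732309e-04  9.99317553e-01 -3.69380268e-02]
 [-9.99999988e-01  1.07873568e-04  1.10120742e-04]]
shift [119.6031096    1.35308411  -2.01447282]
```

play_rows([
  [[1,30,1.4,-2,0],[1,40,0,0,0],[1,30,0,0,0],[1,20,0,0,0],[1,0,0,0,0]],
])

```text
time: 2.7
ee_pos: [523.1, 71.8, 92.0]
tool_rot: [0.705, 0.013, 0.709, -0.014]
contact_force: [-0.7, -0.3, 0.3]
width: 0.7
```

```bash
python3 - <<'E'
from h import *
o=manip.get_obs();print(o["ee_pos"],o["contact_force"])
s=manip.read_camera("scene")[:,:,::-1];t=manip.read_camera("top")[:,:,::-1]
cv2.imwrite("pics/c1.png",np.hstack([cv2.resize(s[180:270,300:380],(400,450),interpolation=3),cv2.resize(t[205:295,245:325],(400,450),interpolation=3)]))
E
```

```text
[523.05788203  71.84641659  91.96264001] [-0.70639845 -0.29286514  0.33891664]
```

View pics/c1.png

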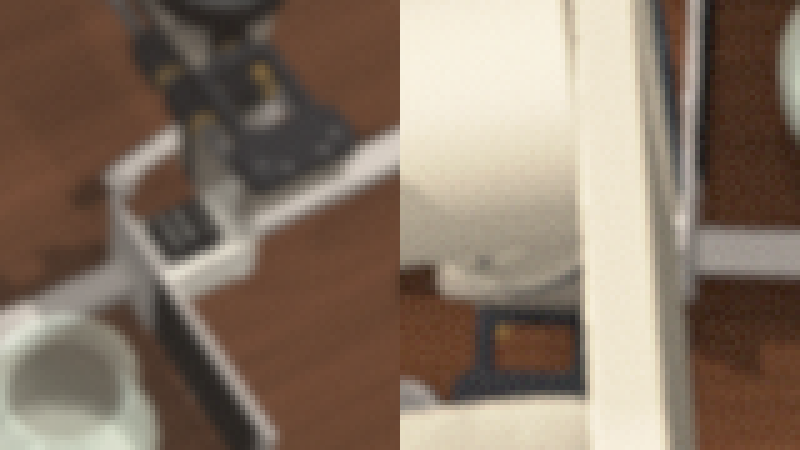

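The scene crop shows the shut fingertips above the rear half of the button, close to the thumb wall. The button's centre is at crop (185,230), which is pixel ~(337,226). I'll check that estimate against the other view.

```bash
python3 - <<'E'
from h import *
m=manip.camera_model("scene");E=np.linalg.inv(m["extrinsics"])
def pr(P):
    c=m["camera_matrix"]@(E[:3,:3]@P+E[:3,3]);p=c[:2]/c[2];return p,(p-[300,180]+.5)*5
o=manip.get_obs();T=o["ee_pos"];print(T,o["contact_force"]);d=np.array([.0425,.999,0]);n=np.array([.999,-.0425,0])
print(tri((287.27,253.7),(336.6,225.6)),on("scene",336.6,225.6,58))
B=np.array([525.3,58.3,58.])
for k,P in dict(tcp=T,cor1=T+10*d+18*n,cor2=T-10*d+18*n,button=B,wallfar=B+30*d+22*n+[0,0,22],wallnear=B+30*d-22*n+[0,0,22]).items(): print(k,pr(P))
E
```

```text
[525.3008712   72.26170592  94.78655508] [ 0.26443083 -0.1988591  -0.27061401]
(array([526.85172346,  60.08568854,  47.76848665]), np.float64(1.9509697726316877)) [532.61573071  57.15203794  58.        ]
tcp (array([340.20677322, 214.37750047]), array([203.5338661 , 174.38750237]))
cor1 (array([346.46180355, 217.61198831]), array([234.80901776, 190.55994157]))
cor2 (array([340.32975331, 220.4299266 ]), array([204.14876656, 204.64963302]))
button (array([335.59049761, 223.61242476]), array([180.45248807, 220.56212379]))
wallfar (array([348.81545452, 220.85290758]), array([246.57727258, 206.76453788]))
wallnear (array([341.08398299, 209.71793729]), array([207.91991497, 151.08968647]))
```

play_rows([
  [[1,12,-3,0,0],[1,12,0,0,0],[1,6,0,0,0],[1,0,0,0,0],[1,0,0,0,0]],
])

```text
time: 3.3
ee_pos: [525.1, 69.3, 64.5]
tool_rot: [0.707, 0.015, 0.707, -0.015]
contact_force: [0.3, 0.2, 0.5]
width: 0.4
```

play_rows([
  [[1,2,0,0,0],[1,2,0,0,0],[1,1,0,0,0],[1,0,0,0,0],[1,0,0,0,0],[1,0,0,0,0]],
])

```text
time: 3.9
ee_pos: [525.2, 69.3, 59.7]
tool_rot: [0.707, 0.015, 0.707, -0.015]
contact_force: [-0.2, -0.5, 0.7]
width: 0.3
```

play_rows([
  [[1,1,0,0,0],[1,1,0,0,0],[1,1,0,0,0],[1,0,0,0,0],[1,0,0,0,0],[1,0,0,0,0]],
])

```text
time: 4.5
ee_pos: [525.2, 69.3, 56.7]
tool_rot: [0.707, 0.015, 0.707, -0.015]
contact_force: [-0.2, -0.2, 3.6]
width: 0.5
```

play_rows([
  [[1,1,0,0,0],[1,1,0,0,0],[1,0,0,0,0],[1,0,0,0,0],[1,0,0,0,0]],
])

```text
time: 5.0
ee_pos: [525.2, 69.3, 54.6]
tool_rot: [0.707, 0.015, 0.707, -0.015]
contact_force: [-0.4, 0.1, 3.0]
width: 0.4
```

play_rows([
  [[1,1,0,0,0],[1,1,0,0,0],[1,1,0,0,0],[1,0,0,0,0],[1,0,0,0,0],[1,0,0,0,0]],
])

```text
time: 5.6
ee_pos: [525.2, 69.2, 51.6]
tool_rot: [0.707, 0.015, 0.707, -0.015]
contact_force: [-1.1, -0.2, 4.1]
width: 0.2
```

```bash
python3 - <<'E'
from h import *
f=[]
for i in range(6):
    s=manip.read_camera("scene");o=manip.get_obs();f.append(o["contact_force"])
print(np.mean(f,0),o["ee_pos"],o["time"])
E
```

```text
[-0.72301378  0.23366456  5.28306349] [525.17185568  69.28668722  51.61391101] 5.9
```

play_rows([
  [[1,1,0,0,0],[1,0.5,0,0,0],[1,0.5,0,0,0],[1,0,0,0,0],[1,0,0,0,0],[1,0,0,0,0]],
])

```text
time: 6.5
ee_pos: [525.2, 69.3, 49.7]
tool_rot: [0.707, 0.015, 0.707, -0.015]
contact_force: [-1.8, 0.6, 6.3]
width: 0.4
```

```bash
python3 - <<'E'
from h import *
f=[]
for i in range(6):
    s=manip.read_camera("scene");o=manip.get_obs();f.append(o["contact_force"])
print(np.mean(f,0),o["ee_pos"],o["time"])
E
```

```text
[-1.07871167  0.01607447  6.07138084] [525.22112942  69.26848858  49.69656037] 6.8
```

play_rows([
  [[1,0,2,0,0],[1,0,2,0,0],[1,0,2,0,0],[1,0,2,0,0],[1,0,2,0,0],[1,0,2,0,0],[1,0,2,0,0],[1,0,2,0,0],[1,0,2,0,0],[1,0,2,0,0]],
])

```text
time: 7.8
ee_pos: [526.0, 89.0, 49.7]
tool_rot: [0.707, 0.015, 0.707, -0.015]
contact_force: [-1.0, -2.1, 6.3]
width: 0.7
```

```bash
python3 - <<'E'
from h import *
o=manip.get_obs();print(o["contact_force"],o["ee_pos"])
s=manip.read_camera("scene")[:,:,::-1]
cv2.imwrite("pics/c2.png",cv2.resize(s[180:270,300:400],(500,450),interpolation=3))
E
```

```text
[-1.00743271 -2.06053458  6.26494983] [525.98416694  88.98657349  49.66894755]
```

View pics/c2.png

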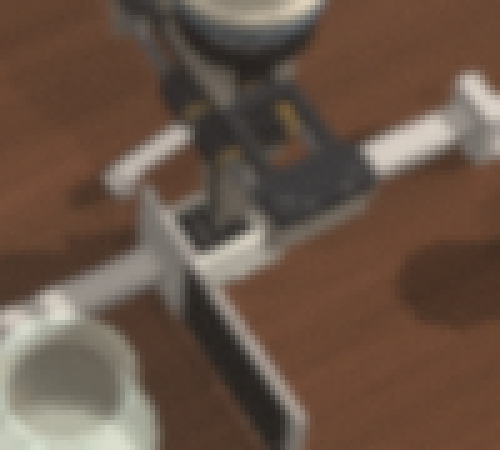

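The jaw is sliding with the fingertips: the plate has moved about 30 crop px along the bar, and the push force is only 2 N. I'll keep pushing.

play_rows([
  [[1,0,5,0,0],[1,0,5,0,0],[1,0,5,0,0],[1,0,5,0,0],[1,0,5,0,0],[1,0,5,0,0],[1,0,5,0,0],[1,0,5,0,0],[1,0,5,0,0],[1,0,5,0,0]],
])

```text
time: 8.85
ee_pos: [528.1, 139.0, 49.6]
tool_rot: [0.707, 0.015, 0.707, -0.015]
contact_force: [-0.5, -2.7, 4.7]
width: 0.5
```

play_rows([
  [[1,0,5,0,0],[1,0,5,0,0],[1,0,5,0,0],[1,0,5,0,0],[1,0,5,0,0],[1,0,5,0,0],[1,0,5,0,0],[1,0,5,0,0],[1,0,5,0,0],[1,0,5,0,0]],
])

```text
time: 9.85
ee_pos: [530.2, 189.0, 49.6]
tool_rot: [0.707, 0.015, 0.707, -0.015]
contact_force: [-0.3, -2.9, 6.5]
width: 0.4
```

play_rows([
  [[1,0,4,0,0],[1,0,4,0,0],[1,0,4,0,0],[1,0,3,0,0],[1,0,2,0,0],[1,0,2,0,0],[1,0,2,0,0],[1,0,0,0,0]],
])

```text
time: 10.65
ee_pos: [531.1, 210.2, 49.7]
tool_rot: [0.707, 0.015, 0.707, -0.015]
contact_force: [-1.3, -1.1, 5.5]
width: 0.6
```

play_rows([
  [[1,0,2,0,0],[1,0,2,0,0],[1,0,2,0,0],[1,0,2,0,0],[1,0,2,0,0],[1,0,1,0,0],[1,0,1,0,0],[1,0,1,0,0],[1,0,1,0,0]],
])

```text
time: 11.55
ee_pos: [531.7, 223.9, 49.6]
tool_rot: [0.707, 0.015, 0.707, -0.015]
contact_force: [-1.0, -1.7, 6.2]
width: 0.5
```

play_rows([
  [[1,0,1,0,0],[1,0,1,0,0],[1,0,1,0,0],[1,0,1,0,0],[1,0,1,0,0]],
])

```text
time: 12.05
ee_pos: [531.8, 228.8, 49.6]
tool_rot: [0.707, 0.015, 0.707, -0.015]
contact_force: [-1.0, -3.1, 5.4]
width: 0.3
```

play_rows([
  [[1,0,1,0,0],[1,0,1,0,0],[1,0,1,0,0],[1,0,0,0,0]],
])

```text
time: 12.45
ee_pos: [532.0, 232.0, 49.7]
tool_rot: [0.707, 0.015, 0.707, -0.015]
contact_force: [-0.6, -1.1, 6.2]
width: 0.4
```

play_rows([
  [[1,0,1,0,0],[1,0,1,0,0],[1,0,0,0,0],[1,0,0,0,0]],
])

```text
time: 12.85
ee_pos: [532.1, 233.8, 49.6]
tool_rot: [0.707, 0.015, 0.707, -0.015]
contact_force: [-0.9, -2.0, 6.3]
width: 0.5
```

play_rows([
  [[1,0,1,0,0],[1,0,0.5,0,0],[1,0,0.5,0,0],[1,0,0,0,0]],
])

```text
time: 13.25
ee_pos: [532.1, 235.3, 49.6]
tool_rot: [0.707, 0.014, 0.707, -0.015]
contact_force: [-0.2, -4.3, 6.3]
width: 0.4
```

play_rows([
  [[1,0,1,0,0],[1,0,0.5,0,0],[1,0,0.5,0,0],[1,0,0,0,0]],
])

```text
time: 13.65
ee_pos: [532.2, 237.3, 49.6]
tool_rot: [0.707, 0.014, 0.707, -0.015]
contact_force: [-0.7, -4.7, 6.4]
width: 0.5
```

```bash
python3 - <<'E'
from h import *
o=manip.get_obs();print(o["contact_force"],o["ee_pos"])
s=manip.read_camera("scene")[:,:,::-1]
cv2.imwrite("pics/c3.png",cv2.resize(s[160:260,320:430],(660,600),interpolation=3))
E
```

```text
[-0.65786494 -4.73428754  6.37377246] [532.24354409 237.27984756  49.55359197]
```

View pics/c3.png

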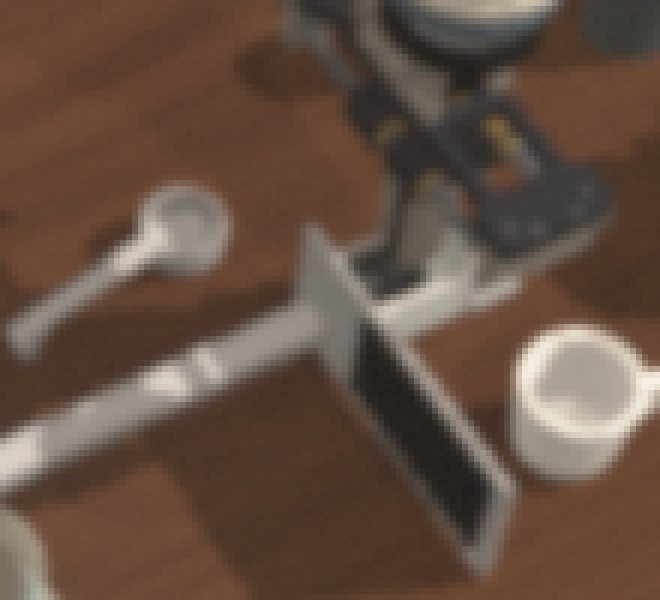

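The jaw is next to the bracket, and the lateral force rose to about 4.7 N. The fingertip was dragging the jaw by friction on the button and is now probably sliding toward the thumb wall, so I'll push on until it makes firm wall contact.

play_rows([
  [[1,0,1,0,0],[1,0,1,0,0],[1,0,0,0,0]],
])

```text
time: 14.0
ee_pos: [532.3, 239.4, 49.6]
tool_rot: [0.707, 0.014, 0.707, -0.015]
contact_force: [-0.8, -4.3, 5.5]
width: 0.2
```

play_rows([
  [[1,0,0.5,0,0],[1,0,0.5,0,0],[1,0,0,0,0]],
])

```text
time: 14.3
ee_pos: [532.4, 240.3, 49.6]
tool_rot: [0.707, 0.014, 0.707, -0.015]
contact_force: [0.5, -4.6, 7.0]
width: 0.8
```

play_rows([
  [[1,0,0.5,0,0],[1,0,0.5,0,0],[1,0,0,0,0]],
])

```text
time: 14.6
ee_pos: [532.4, 241.3, 49.6]
tool_rot: [0.707, 0.014, 0.707, -0.015]
contact_force: [-0.6, -4.1, 5.8]
width: 0.4
```

play_rows([
  [[1,0,0.5,0,0],[1,0,0.5,0,0],[1,0,0,0,0]],
])

```text
time: 14.9
ee_pos: [532.5, 242.3, 49.6]
tool_rot: [0.707, 0.014, 0.707, -0.015]
contact_force: [0.6, -4.2, 5.8]
width: 0.7
```

play_rows([
  [[1,0,0.5,0,0],[1,0,0.5,0,0],[1,0,0,0,0]],
])

```text
time: 15.2
ee_pos: [532.5, 242.6, 49.6]
tool_rot: [0.707, 0.014, 0.707, -0.015]
contact_force: [-0.5, -8.1, 7.1]
width: 0.4
```

play_rows([
  [[1,0,0.5,0,0],[1,0,0.5,0,0],[1,0,0,0,0]],
])

```text
time: 15.5
ee_pos: [532.5, 242.7, 49.6]
tool_rot: [0.707, 0.013, 0.707, -0.016]
contact_force: [0.9, -12.6, 9.0]
width: 0.3
```

The fingers are hard against the wall: the position has stopped at y=242.7 and the force is rising, so the jaw is at the bracket. I'll ease off and lift straight up.

play_rows([
  [[1,0,-1,0,0],[1,-2,0,0,0],[1,-3,0,0,0],[1,-5,0,0,0],[1,-10,0,0,0],[1,-20,0,0,0],[1,-40,0,0,0],[1,-45,0,0,0],[1,-40,0,0,0],[1,0,0,0,0]],
])

```text
time: 16.5
ee_pos: [535.6, 245.8, 221.0]
tool_rot: [0.71, 0.017, 0.704, -0.013]
contact_force: [0.5, -0.2, 0.7]
width: 0.2
```

play_rows([
  [[1,0,0,-45,0],[1,0,0,-45,0],[1,0,0,-45,0],[1,0,0,-45,0],[1,0,0,0,0],[1,0,0,0,0]],
])

```text
time: 17.1
ee_pos: [352.1, 252.0, 214.6]
tool_rot: [0.707, 0.015, 0.707, -0.014]
contact_force: [0.8, -0.1, -0.5]
width: 0.5
```

```bash
python3 - <<'E'
from h import *
o=manip.get_obs();print(o["time"],o["contact_force"],o["ee_pos"])
s=manip.read_camera("scene")[:,:,::-1];t=manip.read_camera("top")[:,:,::-1]
cv2.imwrite("pics/t4.png",t)
cv2.imwrite("pics/c4.png",np.hstack([cv2.resize(s[130:310,230:490],(400,277),interpolation=3),cv2.resize(t[180:318,185:384],(400,277),interpolation=3)]))
# displacement of the objects: scene-view masked difference, top-view matches
a=cv2.imread("pics/top0.png");b=cv2.imread("pics/scene0.png")
for nm,c,im0,im1 in[("lid",(265,235),b,s),("carafe",(312,267),b,s),("canister",(281,285),b,s),("cup",(417,228),b,s),("dripper",(465,184),b,s),("jar",(138,325),b,s),("grinder",(430,148),b,s),("scoop",(350,199),b,s)]:
    x,y=c;h=12
    r=cv2.matchTemplate(im1[y-h-12:y+h+12,x-h-12:x+h+12].copy(),im0[y-h:y+h,x-h:x+h].copy(),cv2.TM_CCOEFF_NORMED)
    _,v,_,l=cv2.minMaxLoc(r);print(nm,round(v,3),l[0]-12,l[1]-12)
E
```

```text
17.1 [ 0.77368826 -0.10797533 -0.45421084] [352.08538048 251.9521826  214.63241559]
lid 0.995 0 0
carafe 0.999 0 0
canister 1.0 0 0
cup 0.999 0 0
dripper 0.999 0 0
jar 1.0 0 0
grinder 0.995 0 0
scoop 0.989 0 0
```

View pics/c4.png

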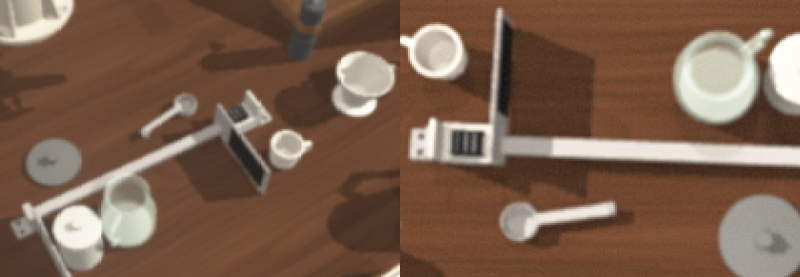

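The jaw is against the end bracket, the arm is clear and nothing else has moved. I'm handing the job in.

```bash
python3 -c "
from cell import manip
print(manip.sign_off())"
```

```text
the job is handed in; nothing more can be done
None
```

I pressed the release button with the shut fingertips before moving the jaw. With it held down, I slid the jaw back along the bar to the end bracket, then lifted off, drew clear and handed the job in at about 17 s of the 45 s allowed.

- **Jaw position:** at the end of the push the fingertips stood against the thumb wall and the tool stopped at y = 242.7 mm as the force rose. The last pictures show the jaw against the bracket.
- **Forces:** the highest readings were about 13 N sideways and 9 N upward, well under the 60 N limit.
- **Button press depth:** the spring force (about 6 N) suggested roughly 7 mm, while the measured height suggested about 9 mm. Both are past the required 5 mm.
- **Other things on the shelf:** a before-and-after image comparison showed 0 px shift for the carafe and all seven other things.
- **Not confirmed:** I had no direct reading of either joint. That the button sprang up again is inferred from the fingers being clear of it. My first rough reading of the bracket put the stopping point about 9 mm short of where the tool actually stopped. I relied on the contact and the pictures instead.

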